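Bar the shaker exciter round and hold its hidden weight at the bottom

TASK

The eccentric weight sealed in the exciter's drum must hang straight down before the transit pin can go in, and only its pull can tell where it is. Push the loose hand crank fully home on the upright square shaft, take it by its black grip, wind the drum through at least one full turn to feel its heavy side, then bring the heavy side to the bottom. Finish still holding the grip there, at rest, with the crank fully seated; leave the other things on the bench where they are.

Things in the scene. Friction and masses are not known exactly. Their poses are not given: they have to be found in the camera images.
- crank_boss (a point): Loose hand crank, bright steel, 0.29 kg, lying flat, grip upward. This is the centre of its square boss (32 x 32 mm, 36 mm high), 18 mm above the flat underside. z up, x along the arm to the grip. Hold it by the faces that look along +y and -y; the arm (22 mm wide, 12 mm thick, flush below) leaves along +x. A square bore, 17.4 mm wide, 24 mm deep, parallel to the boss, is open below.
- crank_bore (a point): Centre of the bore's mouth, on the crank's underside, 18 mm below crank_boss; same axes.
- crank_grip (a point): Centre of the crank's upright black grip, a round sleeve of 18 mm diameter and 60 mm length that turns freely on its pin. It stands 60 mm along +x from the boss's centre line; its centre is 44 mm above the crank's underside (it spans 14 to 74 mm). Axes as crank_boss.
- seat (a point): Centre of the top of the round shoulder (40 mm across) of the shaft on the exciter's bevel gearbox, 112 mm above the bench, where the crank's underside rests when fully home. The exciter is fixed: a grey plate 100 x 244 mm with the green gearbox at its right end and the drum to its left (+y).
- stub_top (a point): Centre of the top of the upright steel shaft on the gearbox: 16 mm square, 22 mm tall above the seat, tapering to 10 mm square in its last 4 mm. x and y are normal to its faces, so the crank fits in four ways, a quarter turn apart, with about 5 degrees of play each way. It turns with the drum.
- drum (a joint): Angle of the drum, rad, 0 at the start, no stops; bevel gears 1:1, it grows as the crank turns anticlockwise from above. Seal drag of about 0.26 N m holds the drum wherever it is left. The weight's pull, at most 0.17 to 0.23 N m, goes as the sine of its angle from the bottom: it resists while lifted, helps while sinking. At the 60 mm crank arm that is a push of about 4 N, give or take 3 to 3.8 N.
- sample_tin_4: Bystander: round metal tin, 58 mm across and 34 mm high, between the crank and the exciter; origin under its centre.
- adjustable_wrench: Bystander: adjustable wrench, 170 mm long, on the near right of the bench; origin under its centre.
- screwdriver: Bystander: screwdriver, 203 mm long, to the left of the exciter; origin under its centre.
- crucible_0: Bystander: porcelain crucible with lid, 45 mm across, 47 mm high, at the right by the furnace; origin under its centre.
- crucible_2: Bystander: open porcelain crucible, 44 mm across, 36 mm high, at the right by the furnace; origin under its centre.
- drum_axis (a point): Fixed point at the centre of the steel drum (80 mm diameter, 80 mm long, axis level along y, top 102 mm above the bench). The drum is sealed and looks alike all round. The weight in it sits off the axis, at a side that differs each time and cannot be seen.
Things that resemble listed ones, but are neither listed nor needed, are in the scene too. There is more than one size of the part that bears crank_boss; the job needs the smaller.

How it is judged:
By the outcome, as a careful person would: the job done as asked, in the order asked, and still so for the second after the job is handed in, while the arm keeps its last pose, push and grip.
It also fails if it takes over 70 s, if anything falls off the work surface, if the arm or the gripper's body presses on something with over 40 N, if the wrist force passes 120 N, or if a joint passes its speed limit or range.

ROBOT

A 6-joint arm with a two-finger parallel gripper is mounted at the origin on a cart in front of the work surface, level with it; the furniture and walls round the work are solid. World frame = base frame: x ahead of the robot, y to its left, z up, the work surface at z = 0. Lengths are in m, angles in rad, forces in N, time in s.
With the tool pointing down it reaches from about 0.375 to 0.9 m from the base axis. Payload 3.1 kg.
Tool frame: the origin (TCP) lies between the finger pads; the fingertips stand 8 mm ahead of it and the grasp point (between the pads) lies 11 mm behind it; z points along the fingers, y is the line along which they close (so a half turn about z gives the same grasp; the last joint's range is limited). The gripper opens to 85 mm and grips with 20 to 120 N. Pads are 22 mm wide; open, the fingers measure 114 mm over their backs; the gripper's body (76 mm by 85 mm) begins 54 mm behind the grasp point. The pads swing forward as they close: fully open they stand 13 mm farther back than shut.
Start: joints at [-1.292, 0.527, 1.433, -0, 1.181, -0.178], TCP at [0.276, -0.561, 0.239] pointing down, gripper open.
Joint ranges: [-3.08, 3.08], [-0.75, 2.2], [0.22, 2.44], [-1.43, 4.57], [0, 2.65], [-2.85, 2.85]. Speed limits (rad/s): [2.79, 2.79, 3.14, 3.14, 3.14, 3.14].

INTERFACE

Orientations are given as a unit quaternion [x, y, z, w].
In Python, from station import readout, cams, sign_off gives the robot as it stands.
- The arm moves only by the tool send_rows, never from a script. Its argument "commands" is text: rows parted by semicolons, each of 5 numbers parted by spaces: the finger opening in mm, from 0 to 85.4, then the shift along the tool's x, y, z each as a share of 0.02 m, from -1 to 1, then the turn about the tool's z as a share of 4 degrees, from -1 to 1. In form: grip dx dy dz spin; .... A call has 1 to 20 rows; each row shifts and turns the commanded pose from where the row before left it, along the tool's axes as they then stand; what a row does not reach is not made up. A row lasts 1/12 s, in which the tool goes at most 41.7 mm and 7.16 degrees, less where a joint would pass 70% of its speed; a pose out of reach is approached as far as the arm can. A call with a number of a shift or a turn outside -1 to 1 is refused whole. A call with a gripper value outside its range is refused whole. The fingers move at their own pace and stop on an object; "grip_force" is the grip in N (left out, the last holds). Time passes only in rows, so rows that do not move let the fingers close. It gives the time, the measured TCP pose, the force, the opening and the grip force at its end, in the units of the state.
- readout.sense(): the state, without advancing time (a new reading comes with each control period).
- cams.snapshot(name): name is "scene" or "top"; returns a dict with "pixels" (420x560x3 uint8, red, green, blue), "intrinsics" (3x3 intrinsics, pixels), "eye" and "rotation" of the camera in the world. Camera axes: x right, y down, z forward; pixel columns grow to the right and rows downward; lengths in m; the calibration is good to about 2 mm. A picture is of the moment at which its call begins. There is no depth.
- sign_off(): hands the job in; it is judged then, once.
The state is a dict: "t": time; "q": joint angles; "qd": joint speeds; "tau": joint torques, N m; "tcp_pos": TCP position; "tool_rot": TCP orientation; "force": force on the tool from outside, world axes, zero at the start; "ft_torque": the same for the moment, N m; "finger_gap": opening from 0.0 (shut) to 1.0 (fully open); "gripper_force": force on a finger pad.
Only numpy, scipy, OpenCV 4.12 (cv2) and the standard library are available. Lean on these libraries where they do the work, as an engineer would, in place of code of your own. Each camera call takes 0.05 s, during which the arm holds its last target. There are 200 camera calls.

## Working session

There is one attempt and no reset: what is moved stays moved. The work goes in short steps, Python scripts to look and compute and a tool call to move; the robot and the scene stay as the last step left them, time stands still between calls to the robot, and variables do not carry over. Pictures are saved under pics/ and viewed, at most 13 in all, crops included, and the job is handed in when it is done.

Besides the shell and the picture viewer there is one more tool, called after "Call:" by a JSON object that holds its "api" and its "payload", one argument or row to a line. send_rows: Moves the arm, as the interface text tells. Its arguments: {"type":"object","properties":{"commands":{"type":"string"},"grip_force":{"type":"number"}},"required":["commands"]}

```bash
mkdir -p pics; ls; python3 - <<'E'
from station import readout,cams
import cv2,numpy as np
s=readout.sense()
print({k:np.round(v,4).tolist() for k,v in s.items()})
for n in("scene","top"):
    d=cams.snapshot(n); cv2.imwrite(f"pics/{n}0.png",cv2.resize(d["pixels"][:,:,::-1],(800,600),interpolation=cv2.INTER_CUBIC))
    print(n,d["intrinsics"],d["eye"],d["rotation"])
E
```

```text
pics
{'t': 0.0, 'q': [-1.2915, 0.5285, 1.4339, 0.0, 1.1814, -0.1785], 'qd': [-0.0016, -0.0002, -0.0, -0.0001, -0.0007, -0.0017], 'tau': [-0.0009, -44.2349, -17.8025, -0.0001, 0.0083, -0.0], 'tcp_pos': [0.2761, -0.5599, 0.2383], 'tool_rot': [0.9739, 0.2269, -0.0001, -0.0011], 'force': [-0.4019, 0.1984, 0.9264], 'ft_torque': [0.0184, 0.0103, -0.0307], 'gripper_force': 0.0, 'finger_gap': 1.002}
scene [[430.42245316   0.         272.17326535]
 [  0.         430.42245316 207.89960633]
 [  0.           0.           1.        ]] [-0.34161174 -0.69034252  1.07891218] [ 0.81594869 -0.40305583  0.18472466 -0.37101284]
top [[420.39474637   0.         284.95921219]
 [  0.         420.39474637 205.2146554 ]
 [  0.           0.           1.        ]] [ 0.42198269 -0.01032416  1.44107094] [-0.70403219  0.70843033 -0.03572662  0.03447835]
```

View pics/top0.png

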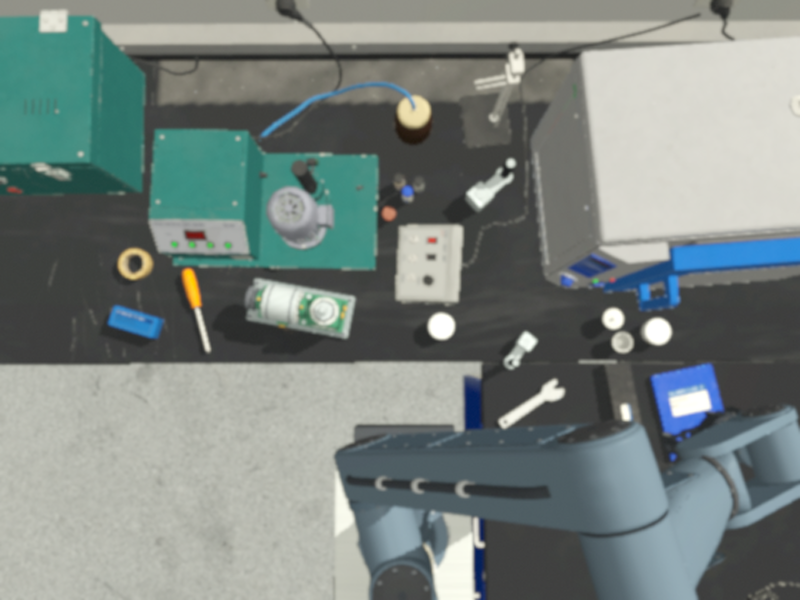

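View pics/scene0.png

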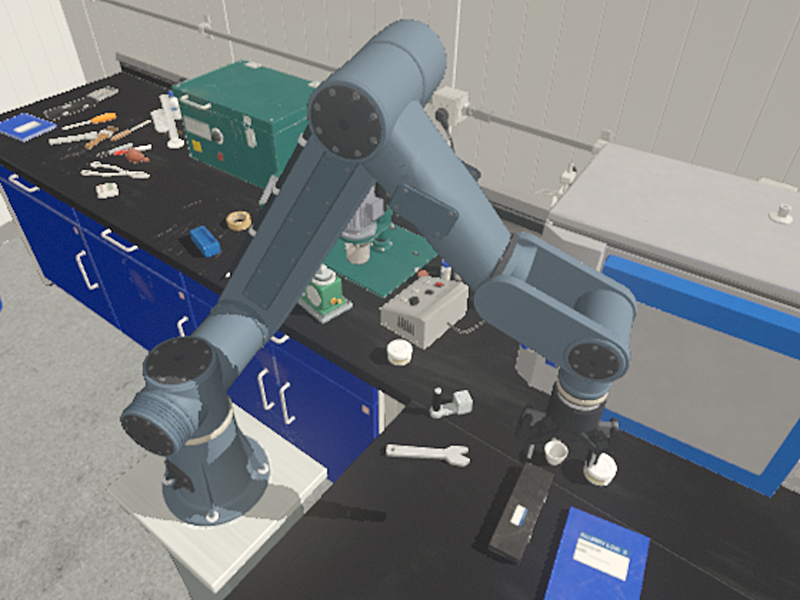

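The top view shows two crank-like parts: A at (521,350) (in the scene view at (452,402)) and B at (490,185), by the back. A lies beyond the tin at (441,326), so that the tin is between it and the exciter at (300,308), and A also looks smaller. I'll check both in one enlarged crop.

```bash
cat > h.py <<'E'
import numpy as np,cv2
from station import readout,cams
from scipy.spatial.transform import Rotation as R
def cast(d,u,v,z):
    "native pixel -> world point at height z"
    K=np.array(d["intrinsics"]);r=R.from_quat(d["rotation"]).apply(np.linalg.solve(K,[u,v,1]))
    e=np.array(d["eye"]);return e+r*(z-e[2])/r[2]
def proj(d,p):
    K=np.array(d["intrinsics"]);c=R.from_quat(d["rotation"]).inv().apply(np.array(p)-d["eye"]);c=K@c;return c[:2]/c[2]
def crop(im,u0,v0,w,h,s):
    return cv2.resize(im[v0:v0+h,u0:u0+w,::-1],(w*s,h*s),interpolation=cv2.INTER_CUBIC)
E
python3 - <<'E'
from h import *
d=cams.snapshot("top");im=d["pixels"];s=cams.snapshot("scene")
a=crop(im,340,225,50,37,8);b=crop(im,322,105,50,37,8);c=crop(im,165,190,90,50,8)[:296,:]
c=crop(im,165,190,88,50,6)
f=crop(s["pixels"],290,260,50,37,7)
out=np.zeros((600,800,3),np.uint8);out[:296,:400]=a;out[:296,400:]=b;out[300:600,:528]=c
out[300:559,530:]=f[:,:270]
cv2.imwrite("pics/z1.png",out)
for n,p in dict(A=(521,350),B=(490,185),tin=(441,326),drum=(275,305),gear=(322,313)).items():
    print(n,cast(d,p[0]*.7,p[1]*.7,0.02).round(3))
E
```

```text
A [ 0.427 -0.281  0.02 ]
B [ 0.826 -0.216  0.02 ]
tin [ 0.485 -0.093  0.02 ]
drum [0.537 0.3   0.02 ]
gear [0.518 0.189 0.02 ]
```

View pics/z1.png

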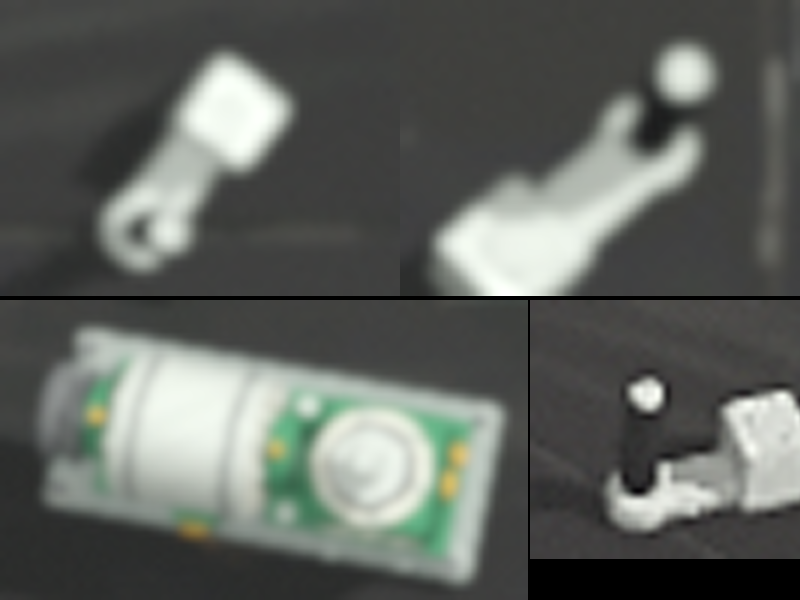

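In the crop, A is the small crank: about 32 mm boss at (233,110), arm end at (138,230), grip top at (172,232). B is plainly larger, so A is the one meant. The stub on the gearbox is near crop (365,465). Next I'll compute the poses.

```bash
python3 - <<'E'
from h import *
d=cams.snapshot("top");s=cams.snapshot("scene")
f=lambda x,y,z:cast(d,340+(x+.5)/8-.5,225+(y+.5)/8-.5,z)
B=f(234,110,.036);C=[f(x,y,.036) for x,y in((225,52),(293,105),(238,170),(178,112))]
E=f(139,229,.012);G=f(172,232,.075)
print(B,E,G,np.mean(C,0))
for i in range(4): 
    e=C[(i+1)%4]-C[i];print(np.linalg.norm(e),np.degrees(np.arctan2(e[1],e[0])))
for P in(E,G): e=(P-B)[:2];print(np.linalg.norm(e),np.degrees(np.arctan2(e[1],e[0])))
f2=lambda x,y,z:cast(d,165+(x+.5)/6-.5,190+(y+.5)/6-.5,z)
print("flange",f2(373,466,.112),f2(360,465,.134),"plate corners",[f2(x,y,.0).round(3) for x,y in((505,405),(468,582),(80,328),(45,505))])
out=crop(s["pixels"],195,175,60,55,10)
cv2.imwrite("pics/z2.png",out)
E
```

```text
[ 0.44939354 -0.29208301  0.036     ] [ 0.40000784 -0.25545654  0.012     ] [ 0.39968917 -0.25794644  0.075     ] [ 0.44952006 -0.29187708  0.036     ]
0.03558309746486834 -128.67781288069864
0.035746142191475955 138.60811672949575
0.0343555127869035 45.19771957391465
0.032041829455751805 -39.15878375873077
0.06148533216026819 143.43784686529733
0.06029784673076135 145.51902385040404
flange [0.36038477 0.1703573  0.112     ] [0.3619551  0.17403945 0.134     ] plate corners [array([0.389, 0.111, 0.   ]), array([0.29 , 0.132, 0.   ]), array([0.434, 0.353, 0.   ]), array([0.335, 0.371, 0.   ])]
```

View pics/z2.png

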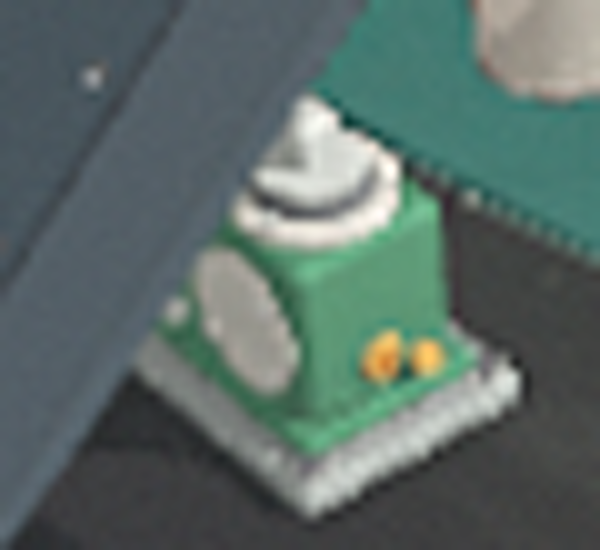

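The gearbox crop had a 300-row offset in the montage, which I left out. I'll redo it. The scene view shows the shaft partly hidden by the arm.

```bash
python3 - <<'E'
from h import *
d=cams.snapshot("top")
f2=lambda x,y,z:cast(d,165+(x+.5)/6-.5,190+(y-300+.5)/6-.5,z)
print("flange",f2(373,466,.112),f2(360,465,.134))
P=[f2(x,y,.01) for x,y in((505,405),(468,582),(80,328),(45,505))]
print(np.round(P,3))
for a,b in((0,1),(0,2),(2,3),(1,3)):
    e=(P[b]-P[a])[:2];print(np.linalg.norm(e),np.degrees(np.arctan2(e[1],e[0])))
s=readout.sense();r=R.from_quat(s["tool_rot"]).as_matrix();print(r.round(3))
out=crop(d["pixels"],205,200,45,40,13);cv2.imwrite("pics/z3.png",out)
E
```

```text
flange [0.5172467  0.17152242 0.112     ] [0.51623193 0.17526418 0.134     ]
[[0.559 0.111 0.01 ]
 [0.458 0.131 0.01 ]
 [0.605 0.353 0.01 ]
 [0.504 0.371 0.01 ]]
0.10259694064977168 168.3550373804629
0.24718496015190417 79.34656843035287
0.10266973212741075 169.9389622765511
0.24434806694891406 79.36595238284491
[[ 0.897  0.442 -0.   ]
 [ 0.442 -0.897  0.   ]
 [ 0.    -0.    -1.   ]]
```

View pics/z3.png

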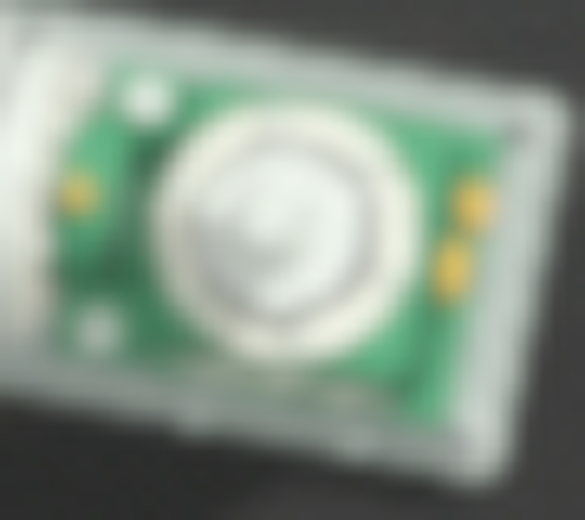

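Call:
{"api": "send_rows", "payload": {
  "commands": "75 0.98 -0.585 0 0;75 0.98 -0.585 0 0;75 0.98 -0.585 0 0;75 0.98 -0.585 0 0;75 0.98 -0.585 0 0;75 0.98 -0.585 0 0;75 0.98 -0.585 0 0;75 0.98 -0.585 0 0;75 0.98 -0.585 0 0;75 0.98 -0.585 0 0;75 0.98 -0.585 0 0;75 0.98 -0.585 0 0;75 0.98 -0.585 0 0;75 0.98 -0.585 0 0;75 0 0 0 -1;75 0 0 0 -1;75 0 0 0 -1;75 0 0 0 -1;75 0 0 0 -1;75 0 0 0 -1"
}}

```text
t: 2.02
tcp_pos: [0.4501, -0.2923, 0.2394]
tool_rot: [0.905, 0.426, 0.0, 0.0]
force: [-0.1, 0.4, 0.4]
finger_gap: 0.88
gripper_force: 0.0
```

Call:
{"api": "send_rows", "payload": {
  "commands": "75 0 0 0 -1;75 0 0 0 -1;75 0 0 0 -1;75 0 0 0 -1;75 0 0 0 -1;75 0 0 0 -1;75 0 0 0 -1;75 0 0 0 -1;75 0 0 0 -1;75 0 0 0 -1;75 0 0 0 -1;75 0 0 0 -1;75 0 0 0 -1;75 0 0 0 -1;75 0 0 0 -1;75 0 0 0 -1;75 0 0 0 -1;75 0 0 0 -1;75 0 0 0 -1;75 0 0 0 -1"
}}

```text
t: 3.68
tcp_pos: [0.45, -0.2924, 0.2394]
tool_rot: [0.419, 0.908, -0.0, 0.0]
force: [0.4, -0.5, -0.3]
finger_gap: 0.876
gripper_force: 0.0
```

```bash
python3 - <<'E'
from h import *
d=cams.snapshot("scene")
s=readout.sense();r=R.from_quat(s["tool_rot"]).as_matrix();print(s["t"],np.round(s["q"],2),s["tcp_pos"],np.degrees(np.arctan2(r[1,0],r[0,0])),s["force"])
for p in ((.4495,-.292,.036),(.516,.175,.134)): print(proj(d,p))
u,v=proj(d,(.516,.175,.125)).astype(int)
a=crop(d["pixels"],u-20,v-22,40,44,10)
u,v=proj(d,(.43,-.28,.036)).astype(int)
b=crop(d["pixels"],u-20,v-22,40,44,10)
cv2.imwrite("pics/z4.png",np.hstack([a,b]))
E
```

```text
3.7333 [-0.78  0.41  1.65 -0.    1.08 -1.49] [ 0.45001479 -0.29243126  0.23940477] 130.548456187781 [-0.82634298 -0.19016756 -0.2176196 ]
[323.82697492 277.06162721]
[224.47475479 185.48775433]
```

View pics/z4.png

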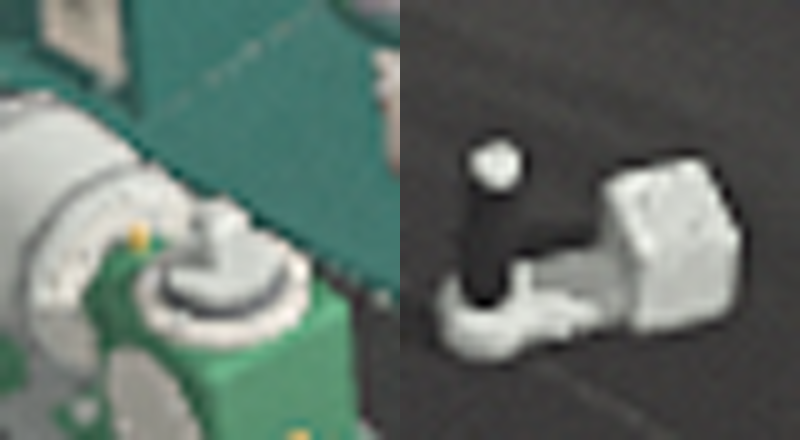

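In the enlarged scene crop the stub top is at about (220,210). The boss top corners are at (605,190), (695,160), (740,235) and (655,262), and the grip top is at (497,163). I'll triangulate the crank and compare wireframes of the stub at two candidate yaws.

```bash
python3 - <<'E'
from h import *
d=cams.snapshot("scene");t=cams.snapshot("top")
u,v=proj(d,(.43,-.28,.036)).astype(int)
g=lambda x,y,z:cast(d,u-20+(x-400+.5)/10-.5,v-22+(y+.5)/10-.5,z)
C=[g(*p,.036) for p in((605,190),(695,160),(740,235),(655,262))]
B=np.mean(C,0);G=g(497,163,.076)
print("boss",B,"grip",G)
for i in range(4): 
    e=C[(i+1)%4]-C[i];print(np.linalg.norm(e).round(4),np.degrees(np.arctan2(e[1],e[0])).round(1))
e=(G-B)[:2];print(np.linalg.norm(e),np.degrees(np.arctan2(e[1],e[0])))
# stub wireframe overlays
c0=np.array([.5165,.1735])
rows=[]
for cam,S in((d,12),(t,12)):
  row=[]
  u,v=proj(cam,(*c0,.123)).astype(int)
  for yaw in (None,-10.6,30):
    im=crop(cam["pixels"],u-11,v-12,22,24,S)
    if yaw is not None:
      P=lambda p:tuple(int(round(q)) for q in ((proj(cam,p)-[u-11,v-12]+.5)*S))
      a=np.radians(yaw)
      rect=lambda h,z:[P((c0[0]+h*(np.cos(a)*i-np.sin(a)*j),c0[1]+h*(np.sin(a)*i+np.cos(a)*j),z)) for i,j in((1,1),(-1,1),(-1,-1),(1,-1))]
      lo,mi,hi=rect(.008,.112),rect(.008,.130),rect(.005,.134)
      for q in(lo,mi,hi): cv2.polylines(im,[np.array(q)],True,(0,0,255))
      for x,y in list(zip(lo,mi))+list(zip(mi,hi)): cv2.line(im,x,y,(0,0,255))
      cir=[P((c0[0]+.02*np.cos(w),c0[1]+.02*np.sin(w),.112)) for w in np.linspace(0,6.28,40)]
      cv2.polylines(im,[np.array(cir)],True,(255,0,0))
    row.append(im)
  rows.append(np.hstack(row))
cv2.imwrite("pics/z5.png",np.vstack(rows))
E
```

```text
boss [ 0.44753792 -0.29357434  0.036     ] grip [ 0.40071534 -0.25629002  0.076     ]
0.0318 -30.0
0.0321 -122.4
0.0293 148.7
0.0314 62.1
0.059853779862848955 141.4700639733529
```

View pics/z5.png

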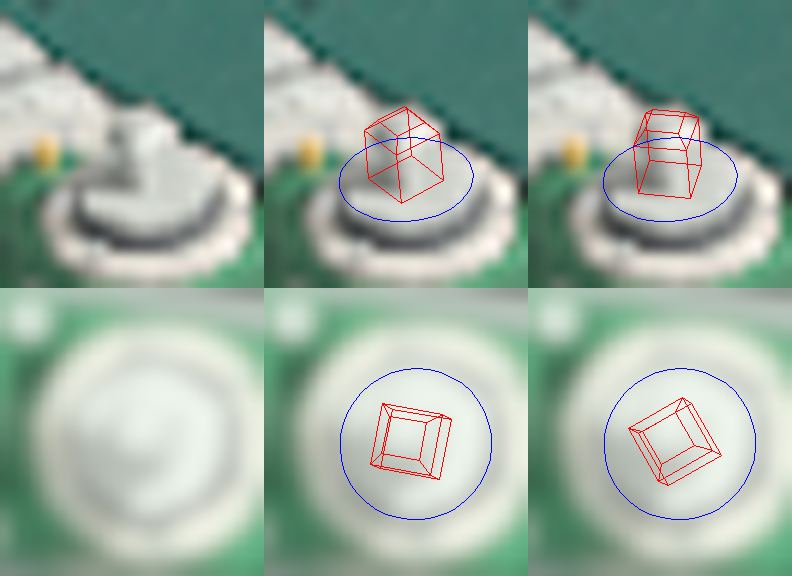

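The -10.6° wireframe, aligned with the exciter, matches the dark and light faces of the stub, so its yaw is about -10.6°. The disc lies about 1 px right and below in the scene view. The crank is at (0.4485, -0.2928) with yaw about 143.5°. Descending.

Call:
{"api": "send_rows", "payload": {
  "commands": "75 0 0 0 -0.8;75 0 0 0 -0.8;75 0 0 0 -0.8;75 0 0 0 -0.85;75 0.05 -0.06 1 0;75 0 0 1 0;75 0 0 1 0;75 0 0 1 0;75 0 0 1 0;75 0 0 1 0;75 0 0 1 0;75 0 0 1 0;75 0 0 1 0;75 0 0 1 0;75 0 0 0.7 0;75 0 0 0.5 0;75 0 0 0 0;75 0 0 0 0"
}}

```text
t: 5.33
tcp_pos: [0.4485, -0.2928, 0.0151]
tool_rot: [0.316, 0.949, 0.0, -0.0]
force: [-0.6, 0.1, 0.8]
finger_gap: 0.876
gripper_force: 0.0
```

```bash
python3 - <<'E'
from h import *
from scipy.optimize import least_squares
d=cams.snapshot("scene");t=cams.snapshot("top")
c=np.array([.5165,.1735,.112]);a=proj(d,c)+[.6,1.05];b=proj(t,c)+[-.1,-.7]
f=lambda p:np.r_[proj(d,(*p,.112))-a,proj(t,(*p,.112))-b]
r=least_squares(f,c[:2],x_scale=.01);print(r.x,r.fun)
s=readout.sense();m=R.from_quat(s["tool_rot"]).as_matrix();print(s["t"],np.round(s["q"],2),s["tcp_pos"],np.degrees(np.arctan2(m[1,0],m[0,0])),s["force"])
E
```

```text
[0.51752714 0.17233426] [-0.16552092 -1.06820265  0.47058394  0.37411692]
5.4333 [-0.79  0.77  1.8   0.    0.57 -1.72] [ 0.44901448 -0.29325557  0.0160818 ] 143.2095449526911 [ 0.37111167  0.86313393 -0.43807948]
```

Call:
{"api": "send_rows", "payload": {
  "commands": "25 0 0 0 0;25 0 0 0 0;25 0 0 0 0;25 0 0 0 0;25 0 0 0 0;25 0 0 0 0;25 0 0 0 0;25 0 0 0 0;25 0 0 -1 0;25 0 0 -1 0;25 0 0 -1 0;25 0 0 0 0",
  "grip_force": 80
}}

```text
t: 6.43
tcp_pos: [0.4499, -0.294, 0.078]
tool_rot: [0.315, 0.949, -0.001, 0.003]
force: [0.4, -0.2, -3.0]
finger_gap: 0.367
gripper_force: 80.2
```

```bash
python3 - <<'E'
from h import *
d=cams.snapshot("scene");t=cams.snapshot("top")
s=readout.sense();m=R.from_quat(s["tool_rot"]).as_matrix();p=s["tcp_pos"];print(s["t"],p,np.degrees(np.arctan2(m[1,0],m[0,0])),s["force"],s["finger_gap"],s["gripper_force"])
q=[p[0],p[1],p[2]+.02]
o=[]
for c in(d,t):
    u,v=proj(c,q).astype(int);o.append(crop(c["pixels"],u-25,v-25,50,50,8))
cv2.imwrite("pics/z6.png",np.hstack(o)); print(proj(d,q),proj(t,q))
E
```

```text
6.5333 [ 0.44863248 -0.29289352  0.07548979] 143.22524446729128 [ 0.36525584 -0.30246262 -2.41949846] 0.35987535604093035 80.22624822333455
[325.52109219 264.61323503] [372.79791415 238.1619206 ]
```

View pics/z6.png

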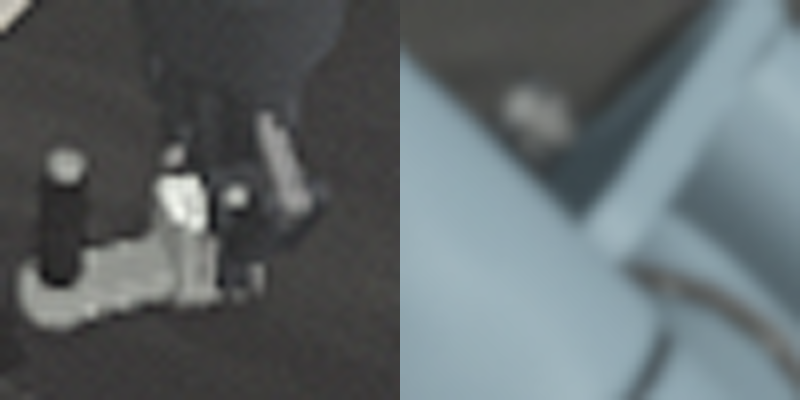

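The crank is held, with the jaws on its ±y faces. Lifting and carrying it to above the stub.

Call:
{"api": "send_rows", "payload": {
  "commands": "25 0 0 -1 0;25 0 0 -1 0;25 0 0 -1 0;25 0 0 -1 0;25 0 0 -1 0;25 0 0 -0.75 0;25 0.532 0.985 0 0;25 0.532 0.985 0 0;25 0.532 0.985 0 0;25 0.532 0.985 0 0;25 0.532 0.985 0 0;25 0.532 0.985 0 0;25 0.532 0.985 0 0;25 0.532 0.985 0 0;25 0.532 0.985 0 0;25 0.532 0.985 0 0"
}}

```text
t: 7.87
tcp_pos: [0.4801, -0.0698, 0.1885]
tool_rot: [0.315, 0.949, 0.0, -0.002]
force: [0.1, -0.0, -3.1]
finger_gap: 0.357
gripper_force: 80.1
```

Call:
{"api": "send_rows", "payload": {
  "commands": "25 0.532 0.985 0 0;25 0.532 0.985 0 0;25 0.532 0.985 0 0;25 0.532 0.985 0 0;25 0.532 0.985 0 0;25 0.532 0.985 0 0;25 0.532 0.985 0 0;25 0.532 0.985 0 0;25 0.532 0.985 0 0;25 0.532 0.985 0 0;25 0.532 0.985 0 0;25 0 0 0 -0.94;25 0 0 0 -0.94;25 0 0 0 -0.94;25 0 0 0 -0.94;25 0 0 0 -0.94;25 0 0 0 -0.94;25 0 0 0 -0.94;25 0 0 0 0;25 0 0 0 0"
}}

```text
t: 9.53
tcp_pos: [0.5162, 0.1722, 0.1887]
tool_rot: [0.092, 0.996, -0.0, -0.002]
force: [-0.5, -0.7, -3.1]
finger_gap: 0.364
gripper_force: 80.1
```

```bash
python3 - <<'E'
from h import *
d=cams.snapshot("scene")
s=readout.sense();m=R.from_quat(s["tool_rot"]).as_matrix();p=s["tcp_pos"];print(s["t"],p,np.round(s["q"],2),np.degrees(np.arctan2(m[1,0],m[0,0])),s["force"],s["finger_gap"])
q=[.4985,.1755,.15]
u,v=proj(d,q).astype(int);print(u,v);im=crop(d["pixels"],u-30,v-27,60,54,11)
cv2.imwrite("pics/z7.png",im)
E
```

```text
9.5833 [0.51637777 0.17225835 0.18900746] [ 0.12  0.49  1.69 -0.    0.97 -1.27] 169.45672574535058 [-0.13244079  0.5081533  -2.77899354] 0.35808346862342494
220 184
```

View pics/z7.png

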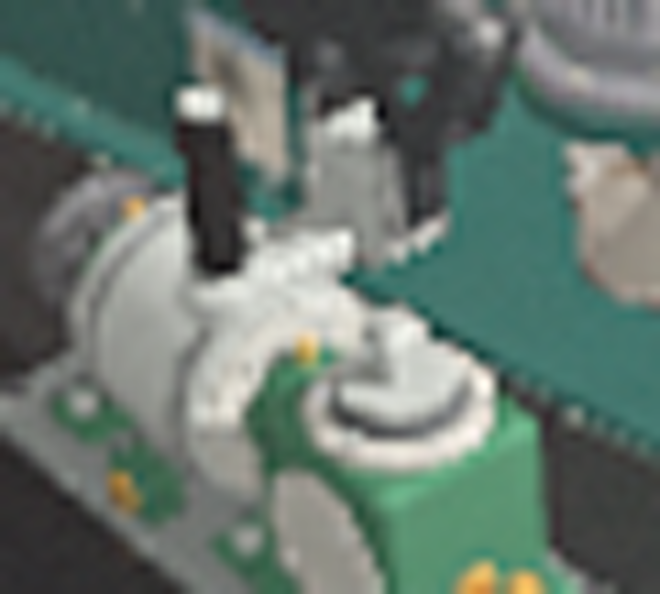

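The boss hangs above the stub. The grip top is at (202,98) and the stub top at about (403,325). I'll compare them through the same camera so the calibration bias cancels.

```bash
python3 - <<'E'
from h import *
d=cams.snapshot("scene")
g=lambda x,y,z:cast(d,190+(x+.5)/11-.5,157+(y+.5)/11-.5,z)
G=g(202,98,.1735+.075);a=np.radians(169.4);print("grip",G,"boss",G[:2]-.06*np.array([np.cos(a),np.sin(a)]))
print("stub",g(403,323,.134),"disc",g(404,380,.112))
P=lambda p:(proj(d,p)-[190,157]+.5)*11-.5
print(P((.5164,.1723,.134)),P((.5164,.1723,.112)))
E
```

```text
grip [0.45864804 0.18601371 0.2485    ] boss [0.51762416 0.17497662]
stub [0.51788841 0.1685628  0.134     ] disc [0.51570109 0.16815749 0.112     ]
[391.27683993 320.90225346] [395.95890066 374.08166336]
```

Call:
{"api": "send_rows", "payload": {
  "commands": "25 -0.04 -0.06 0.5 0;25 0 0 0.5 0;25 0 0 0.5 0;25 0 0 0.4 0;25 0 0 0 0;25 0 0 0 0"
}}

```text
t: 10.13
tcp_pos: [0.5171, 0.171, 0.1513]
tool_rot: [0.091, 0.996, -0.0, -0.001]
force: [-0.7, 1.0, -2.3]
finger_gap: 0.362
gripper_force: 80.1
```

Call:
{"api": "send_rows", "payload": {
  "commands": "25 0 0 0.1 0;25 0 0 0.1 0;25 0 0 0 0"
}}

```text
t: 10.38
tcp_pos: [0.5178, 0.1711, 0.1483]
tool_rot: [0.091, 0.996, 0.0, 0.0]
force: [-0.9, -0.2, -3.0]
finger_gap: 0.358
gripper_force: 80.1
```

Call:
{"api": "send_rows", "payload": {
  "commands": "25 0 0 0.1 0;25 0 0 0.1 0;25 0 0 0 0"
}}

```text
t: 10.63
tcp_pos: [0.519, 0.1721, 0.1446]
tool_rot: [0.092, 0.996, 0.001, 0.002]
force: [2.1, 4.4, -4.1]
finger_gap: 0.356
gripper_force: 80.1
```

The force pushes toward +x and +y, so I'm shifting that way while lowering.

Call:
{"api": "send_rows", "payload": {
  "commands": "25 -0.035 0.07 0 0;25 0 0 0.1 0;25 0 0 0.1 0;25 0 0 0 0"
}}

```text
t: 10.97
tcp_pos: [0.5185, 0.1724, 0.1399]
tool_rot: [0.091, 0.996, 0.0, -0.0]
force: [1.1, 2.7, -4.9]
finger_gap: 0.358
gripper_force: 80.1
```

Call:
{"api": "send_rows", "payload": {
  "commands": "25 0 0 0.1 0;25 0 0 0.1 0;25 0 0 0 0"
}}

```text
t: 11.22
tcp_pos: [0.5185, 0.1724, 0.1359]
tool_rot: [0.091, 0.996, 0.0, -0.0]
force: [1.1, 3.0, -3.9]
finger_gap: 0.36
gripper_force: 80.1
```

Call:
{"api": "send_rows", "payload": {
  "commands": "25 0 0.03 0.1 0;25 0 0 0.1 0;25 0 0 0.1 0;25 0 0 0 0"
}}

```text
t: 11.55
tcp_pos: [0.5183, 0.1726, 0.1297]
tool_rot: [0.091, 0.996, -0.0, -0.001]
force: [-0.1, -0.2, -3.8]
finger_gap: 0.362
gripper_force: 80.2
```

Call:
{"api": "send_rows", "payload": {
  "commands": "25 0 0 0.1 0;25 0 0 0.1 0;25 0 0 0 0"
}}

```text
t: 11.8
tcp_pos: [0.5187, 0.1726, 0.1281]
tool_rot: [0.091, 0.996, -0.0, 0.0]
force: [-3.2, -1.0, 11.4]
finger_gap: 0.361
gripper_force: 81.9
```

Call:
{"api": "send_rows", "payload": {
  "commands": "25 0 0 0.1 0;25 0 0 0 0;25 0 0 0 0"
}}

```text
t: 12.05
tcp_pos: [0.5187, 0.1726, 0.128]
tool_rot: [0.091, 0.996, -0.0, 0.001]
force: [-5.1, -1.8, 23.0]
finger_gap: 0.361
gripper_force: 83.5
```

Fully home: a firm stop at TCP z 0.128, the height expected for the seat. Releasing, rising, then moving over the grip and down.

Call:
{"api": "send_rows", "payload": {
  "commands": "60 0 0 -0.1 0;60 0 0 0 0;60 0 0 0 0;60 0 0 0 0;60 0 0 -0.5 0;60 0 0 -1 0;60 0 0 -1 0;60 0 0 -1 0;60 0 0 -1 0;60 1 0 0 0;60 1 0 0 0;60 1 0 0 0;60 0 0 0 0;60 0 0 1 0;60 0 0 1 0;60 0 0 0.8 0;60 0 0 0.4 0;60 0 0 0 0;60 0 0 0 0",
  "grip_force": 60
}}

```text
t: 13.63
tcp_pos: [0.4604, 0.1837, 0.1523]
tool_rot: [0.091, 0.996, -0.0, -0.0]
force: [0.4, -0.3, 0.2]
finger_gap: 0.706
gripper_force: 0.0
```

```bash
python3 - <<'E'
from h import *
d=cams.snapshot("scene")
s=readout.sense();m=R.from_quat(s["tool_rot"]).as_matrix();p=s["tcp_pos"];print(s["t"],p,np.round(s["q"],2),np.degrees(np.arctan2(m[1,0],m[0,0])),s["force"],s["ft_torque"],s["finger_gap"])
q=[.49,.178,.15]
u,v=proj(d,q).astype(int);print(u,v);im=crop(d["pixels"],u-30,v-27,60,54,11)
cv2.imwrite("pics/z8.png",im)
E
```

```text
13.6833 [0.46068453 0.1838401  0.15281742] [ 0.15  0.49  1.84 -0.    0.81 -1.23] 169.54642657531005 [ 0.30358678  0.14980024 -0.33777911] [-0.0391128   0.01299874  0.00055033] 0.7035931921540302
218 185
```

View pics/z8.png

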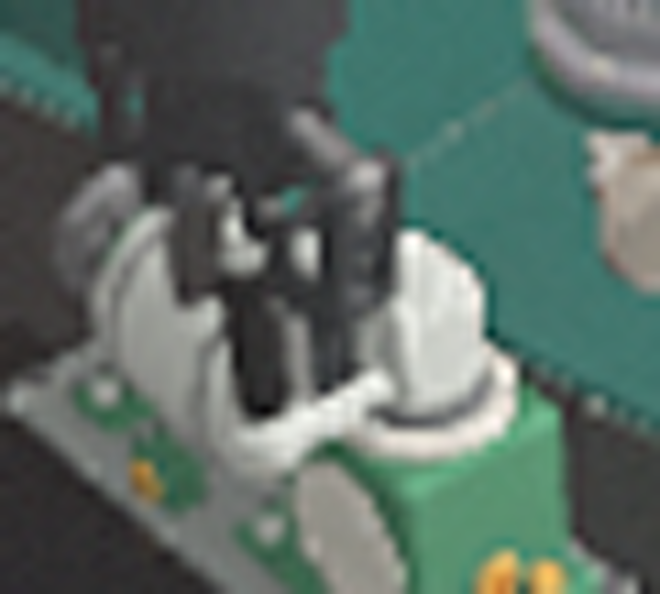

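The crank sits flush on the shoulder and the grip is between the fingers. Closing on it, then winding anticlockwise in 15° calls so I get a force reading every 15°.

Call:
{"api": "send_rows", "payload": {
  "commands": "10 0 0 0 0;10 0 0 0 0;10 0 0 0 0;10 0 0 0 0;10 0 0 0 0;10 0 0 0 0;10 0 0 0 0;10 0 0 0 0",
  "grip_force": 60
}}

```text
t: 14.35
tcp_pos: [0.46, 0.1839, 0.1527]
tool_rot: [0.091, 0.996, 0.0, 0.0]
force: [-1.6, -0.1, 5.0]
finger_gap: 0.192
gripper_force: 58.7
```

Call:
{"api": "send_rows", "payload": {
  "commands": "10 -0.011 -0.262 0 0;10 -0.034 -0.26 0 0;10 -0.057 -0.255 0 0"
}}

```text
t: 14.6
tcp_pos: [0.4595, 0.1696, 0.1528]
tool_rot: [0.092, 0.996, 0.002, 0.001]
force: [0.1, 5.4, 5.2]
finger_gap: 0.194
gripper_force: 58.9
```

Call:
{"api": "send_rows", "payload": {
  "commands": "10 -0.079 -0.25 0 0;10 -0.1 -0.242 0 0;10 -0.121 -0.232 0 0"
}}

```text
t: 14.85
tcp_pos: [0.4623, 0.1543, 0.1528]
tool_rot: [0.092, 0.996, 0.002, 0.0]
force: [-2.0, 7.5, 6.0]
finger_gap: 0.197
gripper_force: 59.3
```

Call:
{"api": "send_rows", "payload": {
  "commands": "10 -0.141 -0.221 0 0;10 -0.159 -0.208 0 0;10 -0.177 -0.193 0 0"
}}

```text
t: 15.1
tcp_pos: [0.4687, 0.1405, 0.1528]
tool_rot: [0.092, 0.996, 0.002, -0.001]
force: [-2.9, 8.1, 9.2]
finger_gap: 0.195
gripper_force: 59.8
```

Call:
{"api": "send_rows", "payload": {
  "commands": "10 -0.193 -0.177 -0.02 0;10 -0.208 -0.159 0 0;10 -0.221 -0.141 0 0"
}}

```text
t: 15.35
tcp_pos: [0.4782, 0.1289, 0.153]
tool_rot: [0.092, 0.996, 0.002, -0.002]
force: [-4.8, 7.2, 9.4]
finger_gap: 0.194
gripper_force: 60.1
```

Call:
{"api": "send_rows", "payload": {
  "commands": "10 -0.232 -0.121 0 0;10 -0.242 -0.1 0 0;10 -0.25 -0.079 0 0"
}}

```text
t: 15.6
tcp_pos: [0.4902, 0.1201, 0.1531]
tool_rot: [0.092, 0.996, 0.002, -0.003]
force: [-5.8, 4.7, 14.2]
finger_gap: 0.194
gripper_force: 61.0
```

Call:
{"api": "send_rows", "payload": {
  "commands": "10 -0.255 -0.057 0 0;10 -0.26 -0.034 0 0;10 -0.262 -0.011 0 0"
}}

```text
t: 15.85
tcp_pos: [0.5043, 0.1145, 0.1533]
tool_rot: [0.092, 0.996, 0.001, -0.004]
force: [-7.5, 0.6, 17.4]
finger_gap: 0.197
gripper_force: 61.5
```

Call:
{"api": "send_rows", "payload": {
  "commands": "10 -0.262 0.011 0 0;10 -0.26 0.034 0 0;10 -0.255 0.057 0 0"
}}

```text
t: 16.1
tcp_pos: [0.5203, 0.1124, 0.1535]
tool_rot: [0.091, 0.996, -0.001, -0.004]
force: [-6.0, -3.5, 15.9]
finger_gap: 0.194
gripper_force: 61.3
```

Call:
{"api": "send_rows", "payload": {
  "commands": "10 -0.25 0.079 0 0;10 -0.242 0.1 0 0;10 -0.232 0.121 0 0"
}}

```text
t: 16.35
tcp_pos: [0.5369, 0.1148, 0.1538]
tool_rot: [0.091, 0.996, -0.001, -0.002]
force: [-4.8, -5.7, 15.0]
finger_gap: 0.195
gripper_force: 60.8
```

Call:
{"api": "send_rows", "payload": {
  "commands": "10 -0.221 0.141 0 0;10 -0.208 0.159 0 0;10 -0.193 0.177 0 0"
}}

```text
t: 16.6
tcp_pos: [0.5523, 0.1216, 0.1541]
tool_rot: [0.091, 0.996, -0.001, -0.001]
force: [-2.5, -5.5, 13.3]
finger_gap: 0.194
gripper_force: 60.2
```

Call:
{"api": "send_rows", "payload": {
  "commands": "10 -0.177 0.193 -0.03 0;10 -0.159 0.208 -0.02 0;10 -0.141 0.221 0 0"
}}

```text
t: 16.85
tcp_pos: [0.5646, 0.132, 0.1547]
tool_rot: [0.091, 0.996, -0.002, -0.0]
force: [-1.0, -6.2, 9.1]
finger_gap: 0.197
gripper_force: 59.5
```

Call:
{"api": "send_rows", "payload": {
  "commands": "10 -0.121 0.232 0 0;10 -0.1 0.242 0 0;10 -0.079 0.25 0 0"
}}

```text
t: 17.1
tcp_pos: [0.574, 0.1454, 0.1549]
tool_rot: [0.091, 0.996, -0.001, 0.001]
force: [0.4, -4.0, 9.1]
finger_gap: 0.193
gripper_force: 59.4
```

Call:
{"api": "send_rows", "payload": {
  "commands": "10 -0.057 0.255 0 0;10 -0.034 0.26 0 0;10 -0.011 0.262 0 0"
}}

```text
t: 17.35
tcp_pos: [0.5793, 0.1607, 0.155]
tool_rot: [0.091, 0.996, -0.001, 0.001]
force: [0.9, -3.0, 8.6]
finger_gap: 0.194
gripper_force: 59.3
```

Call:
{"api": "send_rows", "payload": {
  "commands": "10 0.011 0.262 0 0;10 0.034 0.26 0 0;10 0.057 0.255 0 0"
}}

```text
t: 17.6
tcp_pos: [0.5804, 0.1767, 0.155]
tool_rot: [0.091, 0.996, -0.001, 0.002]
force: [2.2, -2.1, 8.0]
finger_gap: 0.195
gripper_force: 59.3
```

Call:
{"api": "send_rows", "payload": {
  "commands": "10 0.079 0.25 0 0;10 0.1 0.242 0 0;10 0.121 0.232 0 0"
}}

```text
t: 17.85
tcp_pos: [0.5772, 0.1924, 0.155]
tool_rot: [0.091, 0.996, -0.0, 0.002]
force: [1.8, -0.6, 7.4]
finger_gap: 0.2
gripper_force: 59.3
```

Call:
{"api": "send_rows", "payload": {
  "commands": "10 0.141 0.221 0 0;10 0.159 0.208 0 0;10 0.177 0.193 0 0"
}}

```text
t: 18.1
tcp_pos: [0.5701, 0.2066, 0.1549]
tool_rot: [0.091, 0.996, 0.0, 0.002]
force: [1.7, 0.7, 6.2]
finger_gap: 0.195
gripper_force: 59.3
```

Call:
{"api": "send_rows", "payload": {
  "commands": "10 0.193 0.177 0 0;10 0.208 0.159 0 0;10 0.221 0.141 0 0"
}}

```text
t: 18.35
tcp_pos: [0.5595, 0.2185, 0.1548]
tool_rot: [0.091, 0.996, 0.0, 0.002]
force: [1.4, -0.6, 6.7]
finger_gap: 0.19
gripper_force: 59.3
```

Call:
{"api": "send_rows", "payload": {
  "commands": "10 0.232 0.121 0 0;10 0.242 0.1 0 0;10 0.25 0.079 0 0"
}}

```text
t: 18.6
tcp_pos: [0.5462, 0.2271, 0.1547]
tool_rot: [0.091, 0.996, 0.0, 0.002]
force: [1.7, -0.3, 5.3]
finger_gap: 0.194
gripper_force: 59.2
```

Call:
{"api": "send_rows", "payload": {
  "commands": "10 0.255 0.057 0 0;10 0.26 0.034 0 0;10 0.262 0.011 0 0"
}}

```text
t: 18.85
tcp_pos: [0.5313, 0.232, 0.1545]
tool_rot: [0.091, 0.996, 0.0, 0.002]
force: [1.6, 0.4, 4.7]
finger_gap: 0.195
gripper_force: 59.0
```

Call:
{"api": "send_rows", "payload": {
  "commands": "10 0.262 -0.011 0 0;10 0.26 -0.034 0 0;10 0.255 -0.057 0 0"
}}

```text
t: 19.1
tcp_pos: [0.515, 0.2329, 0.1542]
tool_rot: [0.091, 0.996, 0.0, 0.001]
force: [1.6, -0.6, 5.0]
finger_gap: 0.197
gripper_force: 59.0
```

Call:
{"api": "send_rows", "payload": {
  "commands": "10 0.25 -0.079 0 0;10 0.242 -0.1 0 0;10 0.232 -0.121 0 0"
}}

```text
t: 19.35
tcp_pos: [0.4991, 0.2294, 0.154]
tool_rot: [0.091, 0.996, 0.0, 0.001]
force: [3.6, -0.0, 4.2]
finger_gap: 0.195
gripper_force: 58.9
```

Call:
{"api": "send_rows", "payload": {
  "commands": "10 0.221 -0.141 0 0;10 0.208 -0.159 0 0;10 0.193 -0.177 0 0"
}}

```text
t: 19.6
tcp_pos: [0.4851, 0.2221, 0.1538]
tool_rot: [0.091, 0.996, 0.0, 0.001]
force: [5.0, -0.2, 1.9]
finger_gap: 0.199
gripper_force: 58.6
```

Call:
{"api": "send_rows", "payload": {
  "commands": "10 0.177 -0.193 0 0;10 0.159 -0.208 0 0;10 0.141 -0.221 0 0"
}}

```text
t: 19.85
tcp_pos: [0.4739, 0.2118, 0.1537]
tool_rot: [0.091, 0.996, 0.001, 0.001]
force: [6.3, 0.5, 1.1]
finger_gap: 0.195
gripper_force: 58.4
```

Call:
{"api": "send_rows", "payload": {
  "commands": "10 0.121 -0.232 0 0;10 0.1 -0.242 0 0;10 0.079 -0.25 0 0"
}}

```text
t: 20.1
tcp_pos: [0.4658, 0.1991, 0.1537]
tool_rot: [0.092, 0.996, 0.001, 0.002]
force: [6.7, 4.3, -0.0]
finger_gap: 0.196
gripper_force: 58.5
```

Call:
{"api": "send_rows", "payload": {
  "commands": "10 0.057 -0.255 0 0;10 0.034 -0.26 0 0;10 0.011 -0.262 0 0"
}}

```text
t: 20.35
tcp_pos: [0.4609, 0.1847, 0.1537]
tool_rot: [0.092, 0.996, 0.002, 0.002]
force: [6.6, 4.3, -0.2]
finger_gap: 0.196
gripper_force: 58.5
```

Call:
{"api": "send_rows", "payload": {
  "commands": "10 -0.011 -0.262 0 0;10 -0.034 -0.26 0 0;10 -0.057 -0.255 0 0"
}}

```text
t: 20.6
tcp_pos: [0.4598, 0.1696, 0.1536]
tool_rot: [0.092, 0.996, 0.002, 0.001]
force: [5.7, 6.3, -0.1]
finger_gap: 0.198
gripper_force: 58.6
```

Call:
{"api": "send_rows", "payload": {
  "commands": "10 -0.079 -0.25 0 0;10 -0.1 -0.242 0 0;10 -0.121 -0.232 0 0"
}}

```text
t: 20.85
tcp_pos: [0.4624, 0.1547, 0.1536]
tool_rot: [0.093, 0.996, 0.003, 0.0]
force: [4.3, 7.9, 1.3]
finger_gap: 0.196
gripper_force: 58.8
```

Call:
{"api": "send_rows", "payload": {
  "commands": "10 -0.141 -0.221 0 0;10 -0.159 -0.208 0 0;10 -0.177 -0.193 0 0"
}}

```text
t: 21.1
tcp_pos: [0.4685, 0.1412, 0.1535]
tool_rot: [0.093, 0.996, 0.003, -0.001]
force: [2.7, 10.2, 4.0]
finger_gap: 0.194
gripper_force: 59.2
```

```bash
cat > fit.py <<'E'
from h import *
from scipy.optimize import least_squares
D=np.array([float(x) for x in """.4595 .1696 .1 5.4 .4623 .1543 -2 7.5 .4687 .1405 -2.9 8.1 .4782 .1289 -4.8 7.2 .4902 .1201 -5.8 4.7 .5043 .1145 -7.5 .6 .5203 .1124 -6 -3.5 .5369 .1148 -4.8 -5.7 .5523 .1216 -2.5 -5.5 .5646 .132 -1 -6.2 .574 .1454 .4 -4 .5793 .1607 .9 -3 .5804 .1767 2.2 -2.1 .5772 .1924 1.8 -.6 .5701 .2066 1.7 .7 .5595 .2185 1.4 -.6 .5462 .2271 1.7 -.3 .5313 .232 1.6 .4 .515 .2329 1.6 -.6 .4991 .2294 3.6 0 .4851 .2221 5 -.2 .4739 .2118 6.3 .5 .4658 .1991 6.7 4.3 .4609 .1847 6.6 4.3 .4598 .1696 5.7 6.3 .4624 .1547 4.3 7.9 .4685 .1412 2.7 10.2""".split()]).reshape(-1,4)
c=least_squares(lambda p:np.hypot(D[:,0]-p[0],D[:,1]-p[1])-p[2],[.52,.17,.06]);print(c.x,np.abs(c.fun).max())
r=D[:,:2]-c.x[:2];ph=np.arctan2(r[:,1],r[:,0])
er=np.c_[np.cos(ph),np.sin(ph)];et=np.c_[-er[:,1],er[:,0]]
T=-(et*D[:,2:]).sum(1);N=(er*D[:,2:]).sum(1)
print(np.c_[np.degrees(ph)%360,T,N].round(1).tolist())
for sl in (slice(0,None),slice(1,25),slice(3,27)):
    A=np.c_[np.ones(len(T)),np.sin(ph),np.cos(ph)][sl]
    k=np.linalg.lstsq(A,T[sl],rcond=None)[0];print(k[0],np.hypot(*k[1:]),np.degrees(np.arctan2(-k[2],k[1]))%360,np.std(A@k-T[sl]))
    A=np.c_[A,abs(N[sl])];k=np.linalg.lstsq(A,T[sl],rcond=None)[0];print("  with |N|",k,np.degrees(np.arctan2(-k[2],k[1]))%360)
E
python3 fit.py
```

```text
[0.52002279 0.17270883 0.06043108] 0.00017150547819357043
[[182.9, 5.4, -0.4], [197.7, 7.8, -0.4], [212.1, 8.4, -1.8], [226.3, 8.4, -1.9], [240.5, 7.4, -1.2], [254.9, 7.4, 1.4], [270.3, 6.0, 3.5], [286.2, 6.2, 4.1], [302.3, 5.1, 3.3], [317.6, 5.3, 3.4], [333.2, 3.4, 2.2], [348.5, 2.8, 1.5], [3.8, 2.2, 2.1], [19.0, 1.2, 1.5], [34.1, 0.4, 1.8], [49.2, 1.5, 0.5], [64.3, 1.7, 0.5], [79.2, 1.5, 0.7], [94.8, 1.5, -0.7], [110.3, 3.4, -1.2], [125.3, 4.0, -3.0], [139.7, 4.5, -4.5], [154.0, 6.8, -4.1], [168.5, 5.5, -5.6], [183.0, 6.0, -6.0], [197.4, 6.3, -6.5], [211.4, 7.3, -7.6]]
4.371354734364254 3.240498924211831 137.7684504750454 0.629680849148023
  with |N| [ 4.52398321 -2.44259701 -2.24002977 -0.0609703 ] 137.47703200358518
4.467276034693868 3.3943379629346917 135.8340235876006 0.5600195800892701
  with |N| [ 4.70379771 -2.48328283 -2.44441846 -0.10015021] 135.45187763671925
4.362656437226121 3.2017416401628256 137.20319587046407 0.5725492228782281
  with |N| [ 4.658021   -2.44176143 -2.34759162 -0.10393491] 136.12642298955558
```

The fit gives the heavy side down at a crank angle of about 137° (pushing anticlockwise). I need another 280° anticlockwise anyway, so I'll keep sampling, with the centre error of about 1.3 mm removed.

Call:
{"api": "send_rows", "payload": {
  "commands": "10 -0.257 -0.165 0 0;10 -0.208 -0.159 0 0;10 -0.221 -0.141 0 0"
}}

```text
t: 21.35
tcp_pos: [0.4778, 0.1296, 0.1534]
tool_rot: [0.093, 0.996, 0.003, -0.004]
force: [-1.6, 9.1, 9.0]
finger_gap: 0.197
gripper_force: 60.0
```

Call:
{"api": "send_rows", "payload": {
  "commands": "10 -0.232 -0.121 0 0;10 -0.242 -0.1 0 0;10 -0.25 -0.079 0 0"
}}

```text
t: 21.6
tcp_pos: [0.4891, 0.1209, 0.1534]
tool_rot: [0.092, 0.996, 0.002, -0.006]
force: [-4.5, 6.8, 11.9]
finger_gap: 0.198
gripper_force: 60.6
```

Call:
{"api": "send_rows", "payload": {
  "commands": "10 -0.255 -0.057 0 0;10 -0.26 -0.034 0 0;10 -0.262 -0.011 0 0"
}}

```text
t: 21.85
tcp_pos: [0.5025, 0.1151, 0.1535]
tool_rot: [0.092, 0.996, 0.001, -0.007]
force: [-8.1, 1.7, 14.8]
finger_gap: 0.196
gripper_force: 61.1
```

Call:
{"api": "send_rows", "payload": {
  "commands": "10 -0.262 0.011 0 0;10 -0.26 0.034 0 0;10 -0.255 0.057 0 0"
}}

```text
t: 22.1
tcp_pos: [0.5182, 0.1126, 0.1537]
tool_rot: [0.091, 0.996, -0.001, -0.007]
force: [-7.7, -5.3, 16.6]
finger_gap: 0.199
gripper_force: 61.1
```

Call:
{"api": "send_rows", "payload": {
  "commands": "10 -0.25 0.079 0 0;10 -0.242 0.1 0 0;10 -0.232 0.121 0 0"
}}

```text
t: 22.35
tcp_pos: [0.5351, 0.1145, 0.154]
tool_rot: [0.091, 0.996, -0.002, -0.006]
force: [-4.8, -7.6, 15.5]
finger_gap: 0.195
gripper_force: 60.7
```

Call:
{"api": "send_rows", "payload": {
  "commands": "10 -0.221 0.141 0 0;10 -0.208 0.159 0 0;10 -0.193 0.177 0 0"
}}

```text
t: 22.6
tcp_pos: [0.551, 0.1211, 0.1543]
tool_rot: [0.091, 0.996, -0.002, -0.004]
force: [-1.2, -7.6, 12.9]
finger_gap: 0.192
gripper_force: 60.3
```

Call:
{"api": "send_rows", "payload": {
  "commands": "10 -0.177 0.193 0 0;10 -0.159 0.208 0 0;10 -0.141 0.221 0 0"
}}

```text
t: 22.85
tcp_pos: [0.5642, 0.1317, 0.1545]
tool_rot: [0.091, 0.996, -0.002, -0.002]
force: [0.7, -7.4, 11.3]
finger_gap: 0.193
gripper_force: 60.1
```

Call:
{"api": "send_rows", "payload": {
  "commands": "10 -0.121 0.232 0 0;10 -0.1 0.242 0 0;10 -0.079 0.25 0 0"
}}

```text
t: 23.1
tcp_pos: [0.5738, 0.1452, 0.1546]
tool_rot: [0.091, 0.996, -0.002, -0.001]
force: [2.3, -4.7, 10.7]
finger_gap: 0.195
gripper_force: 59.9
```

Call:
{"api": "send_rows", "payload": {
  "commands": "10 -0.057 0.255 0 0;10 -0.034 0.26 0 0;10 -0.011 0.262 0 0"
}}

```text
t: 23.35
tcp_pos: [0.5793, 0.1606, 0.1548]
tool_rot: [0.091, 0.996, -0.001, 0.0]
force: [3.4, -3.1, 9.7]
finger_gap: 0.195
gripper_force: 59.9
```

Call:
{"api": "send_rows", "payload": {
  "commands": "10 0.011 0.262 0 0;10 0.034 0.26 0 0;10 0.057 0.255 0 0"
}}

```text
t: 23.6
tcp_pos: [0.5803, 0.1768, 0.1548]
tool_rot: [0.091, 0.996, -0.001, 0.0]
force: [4.3, -1.3, 9.9]
finger_gap: 0.2
gripper_force: 59.8
```

Call:
{"api": "send_rows", "payload": {
  "commands": "10 0.079 0.25 0 0;10 0.1 0.242 0 0;10 0.121 0.232 0 0"
}}

```text
t: 23.85
tcp_pos: [0.5771, 0.1927, 0.1548]
tool_rot: [0.091, 0.996, -0.0, 0.001]
force: [3.3, -0.3, 8.5]
finger_gap: 0.197
gripper_force: 59.8
```

Call:
{"api": "send_rows", "payload": {
  "commands": "10 0.141 0.221 0 0;10 0.159 0.208 0 0;10 0.177 0.193 0 0"
}}

```text
t: 24.1
tcp_pos: [0.5697, 0.207, 0.1548]
tool_rot: [0.091, 0.996, 0.0, 0.0]
force: [4.0, 1.3, 7.5]
finger_gap: 0.196
gripper_force: 59.8
```

Call:
{"api": "send_rows", "payload": {
  "commands": "10 0.193 0.177 0 0;10 0.208 0.159 0 0;10 0.221 0.141 0 0"
}}

```text
t: 24.35
tcp_pos: [0.5588, 0.2189, 0.1546]
tool_rot: [0.091, 0.996, 0.0, 0.0]
force: [3.1, 1.0, 7.5]
finger_gap: 0.196
gripper_force: 59.9
```

Call:
{"api": "send_rows", "payload": {
  "commands": "10 0.232 0.121 0 0;10 0.242 0.1 0 0;10 0.25 0.079 0 0"
}}

```text
t: 24.6
tcp_pos: [0.5453, 0.2276, 0.1545]
tool_rot: [0.091, 0.996, 0.0, -0.0]
force: [2.2, 1.2, 8.0]
finger_gap: 0.196
gripper_force: 59.9
```

Call:
{"api": "send_rows", "payload": {
  "commands": "10 0.255 0.057 0 0;10 0.26 0.034 0 0;10 0.262 0.011 0 0"
}}

```text
t: 24.85
tcp_pos: [0.53, 0.2323, 0.1543]
tool_rot: [0.091, 0.996, 0.0, -0.001]
force: [2.2, 1.6, 6.7]
finger_gap: 0.195
gripper_force: 59.7
```

Call:
{"api": "send_rows", "payload": {
  "commands": "10 0.262 -0.011 0 0;10 0.26 -0.034 0 0;10 0.255 -0.057 0 0"
}}

```text
t: 25.1
tcp_pos: [0.5143, 0.2328, 0.154]
tool_rot: [0.091, 0.996, 0.0, -0.001]
force: [2.4, 1.5, 5.4]
finger_gap: 0.192
gripper_force: 59.6
```

Call:
{"api": "send_rows", "payload": {
  "commands": "10 0.25 -0.079 0 0;10 0.242 -0.1 0 0;10 0.232 -0.121 0 0"
}}

```text
t: 25.35
tcp_pos: [0.4992, 0.2294, 0.1539]
tool_rot: [0.091, 0.996, 0.0, -0.0]
force: [2.4, 1.0, 4.8]
finger_gap: 0.195
gripper_force: 59.4
```

```bash
python3 - <<'E'
s=open('fit.py').read()
add=" .4778 .1296 -1.6 9.1 .4891 .1209 -4.5 6.8 .5025 .1151 -8.1 1.7 .5182 .1126 -7.7 -5.3 .5351 .1145 -4.8 -7.6 .551 .1211 -1.2 -7.6 .5642 .1317 .7 -7.4 .5738 .1452 2.3 -4.7 .5793 .1606 3.4 -3.1 .5803 .1768 4.3 -1.3 .5771 .1927 3.3 -.3 .5697 .207 4 1.3 .5588 .2189 3.1 1 .5453 .2276 2.2 1.2 .53 .2323 2.2 1.6 .5143 .2328 2.4 1.5 .4992 .2294 2.4 1"
s=s.replace('2.7 10.2"""','2.7 10.2'+add+'"""').replace("slice(1,25),slice(3,27)","slice(1,None),slice(20,44),slice(1,25)")
s=s.replace("print(np.c_[np.degrees","0 and print(np.c_[np.degrees")
open('fit.py','w').write(s)
E
python3 fit.py; python3 -c "
from h import *
s=readout.sense();p=s['tcp_pos'];print(p,s['force'],np.degrees(np.arctan2(p[1]-.1727,p[0]-.52)))"
```

```text
[0.52001472 0.17275169 0.06039658] 0.00022328657129081636
4.408473858198159 3.2754810542063395 137.6932899843078 0.5604866056481559
  with |N| [ 4.55468243 -2.47804087 -2.2154389  -0.04947368] 138.20238171817329
4.445377737360672 3.3201651732750457 136.7110334448958 0.525118380916397
  with |N| [ 4.70047155 -2.51036548 -2.30754408 -0.08409932] 137.41057930403193
4.41994564702177 3.197147249982871 137.4085693233952 0.543455309559946
  with |N| [ 4.94032435 -2.54750522 -2.23637978 -0.12814978] 138.72105624726356
4.465529581666768 3.3940765058656535 135.8423385467592 0.5600712757048657
  with |N| [ 4.70409612 -2.48388428 -2.44471114 -0.10094362] 135.45538503014296
[0.49920424 0.22939208 0.15389369] [2.38735018 0.97747149 4.8183964 ] 110.14401963375177
```

The fits agree on 137° ± 2°. I'm at 110°, so I'll advance about 27° in the same direction and settle.

Call:
{"api": "send_rows", "payload": {
  "commands": "10 0.221 -0.141 0 0;10 0.208 -0.159 0 0;10 0.193 -0.177 0 0;10 0.177 -0.193 0 0;10 0.159 -0.208 0 0;10 0 0 0 0;10 0 0 0 0;10 0 0 0 0"
}}

```text
t: 26.02
tcp_pos: [0.4772, 0.2152, 0.1535]
tool_rot: [0.091, 0.996, -0.001, -0.001]
force: [0.9, -0.4, 5.4]
finger_gap: 0.195
gripper_force: 59.3
```

```bash
python3 -c "
from h import *
for i in range(4):
    cams.snapshot('top');s=readout.sense();p=s['tcp_pos'];print(p,s['force'],np.degrees(np.arctan2(p[1]-.17275,p[0]-.52)))"
```

```text
[0.47720458 0.21526915 0.15352285] [ 1.29577558 -0.94378613  6.29079324] 135.18553630548809
[0.47718262 0.21528883 0.15351472] [ 1.51131745 -0.23600862  4.49094204] 135.18697384530248
[0.47719795 0.21528503 0.15351677] [ 1.25192687 -1.04859814  5.76902447] 135.1792810280769
[0.47717016 0.21527599 0.15348119] [ 2.18917566 -0.47742056  5.44444917] 135.20395805355886
```

Call:
{"api": "send_rows", "payload": {
  "commands": "10 0.03 -0.044 0 0;10 0.03 -0.044 0 0;10 0 0 0 0;10 0 0 0 0;10 0 0 0 0;10 0 0 0 0"
}}

```text
t: 26.72
tcp_pos: [0.4766, 0.2145, 0.1537]
tool_rot: [0.091, 0.996, 0.0, 0.0]
force: [2.7, 3.1, 4.3]
finger_gap: 0.195
gripper_force: 59.1
```

```bash
python3 -c "
from h import *
d=cams.snapshot('scene');s=readout.sense();p=s['tcp_pos'];print(p,s['force'],s['finger_gap'],np.abs(s['qd']).max(),np.degrees(np.arctan2(p[1]-.17275,p[0]-.52)))
u,v=proj(d,[.5,.19,.15]).astype(int);cv2.imwrite('pics/z9.png',crop(d['pixels'],u-30,v-27,60,54,11))"
```

```text
[0.47655488 0.21447121 0.15367821] [2.99596481 3.49798005 3.90695452] 0.1937709072232346 0.00256180522948671 136.1596060526654
```

View pics/z9.png

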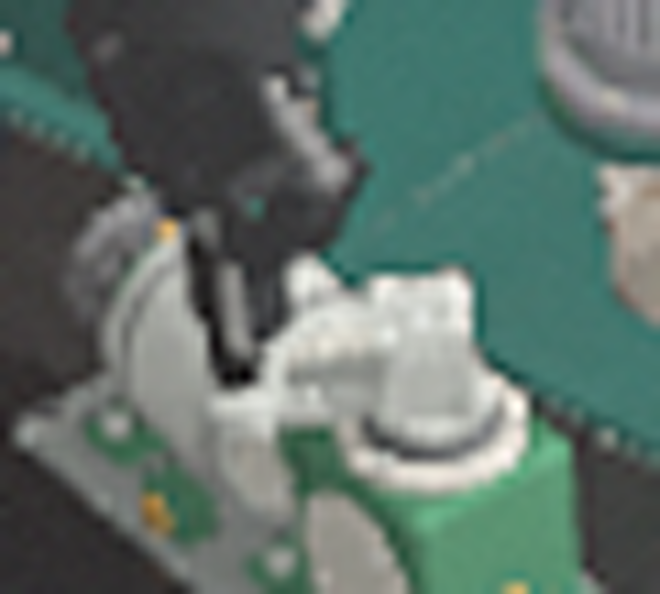

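The picture shows the crank flush on the shoulder and the grip held. One more small step, about 1°.

Call:
{"api": "send_rows", "payload": {
  "commands": "10 0.025 -0.037 0 0;10 0 0 0 0;10 0 0 0 0;10 0 0 0 0;10 0 0 0 0;10 0 0 0 0"
}}

```text
t: 27.27
tcp_pos: [0.4758, 0.2136, 0.1537]
tool_rot: [0.091, 0.996, 0.0, -0.0]
force: [2.6, 3.5, 3.4]
finger_gap: 0.198
gripper_force: 59.1
```

```bash
python3 -c "
from h import *
s=readout.sense();p=s['tcp_pos'];a=np.degrees(np.arctan2(p[1]-.17275,p[0]-.52));print(p,s['force'],a,np.abs(s['qd']).max())
if 136<a<138.5:
    from station import sign_off;print(sign_off())"
```

```text
[0.47575699 0.21355252 0.15370365] [2.61031932 3.53585838 3.42602944] 137.31661931294894 0.002308731576349334
the job is handed in; nothing more can be done
None
```

The job is handed in at about 27 s: the crank is fully seated, the drum was wound about 1.9 turns, and the arm is at rest still holding the grip at 137.3°, against a bottom position of 137° ± 2° estimated from the pull; the verdict itself was not shown to me.

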